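Seat the pressing roller in its slotted stand

ROBOT

A 6-joint arm with a two-finger parallel gripper is mounted at the origin on the work surface. World frame = base frame: x ahead of the robot, y to its left, z up, the work surface at z = 0. Lengths are in m, angles in rad, forces in N, time in s.
With the tool pointing down it reaches from about 0.375 to 0.9 m from the base axis. Payload 3.1 kg.
Tool frame: the origin (TCP) lies midway between the tips of the shut fingers; the grasp point (between the pads) lies ctrl.grip_point_offset behind it (ctrl.grip_point_offset is the distance from the TCP to the grasp point, in m); z points along the fingers, y is the direction in which the jaws open and shut (so a half turn about z gives the same grasp; the last joint's range is limited). The gripper opens to 87 mm and grips with 3 to 60 N. Pads are 19 mm wide; open, the fingers measure 117 mm over their backs; the gripper's body (75 mm by 190 mm) begins 51 mm behind the grasp point.
Start: joints at [-1.341, 0.527, 1.433, -0, 1.181, -0.178], TCP at [0.248, -0.573, 0.223] pointing down, gripper open.
Joint ranges: [-3.08, 3.08], [-0.75, 2.2], [0.22, 2.44], [-1.43, 4.57], [0, 2.65], [-2.85, 2.85]. Speed limits (rad/s): [2.79, 2.79, 3.14, 3.14, 3.14, 3.14].

INTERFACE

Orientations are given as a 3x3 rotation matrix whose columns are the frame's x, y, z axes.
In Python, from rig import telemetry, viewer, order, ctrl gives the robot as it stands.
- The arm moves only by the tool drive_tool, never from a script. Its argument "targets" is a list of rows, each a list of 7 numbers: the shift along the tool's x, y, z in cm, then the turn, a rotation vector about the tool's x, y, z in rad, then the opening, from -1 (shut) to 1 (fully open). A call has 1 to 8 rows; each row is the pose to reach, as a shift and turn from the pose commanded when the call began, along the tool's axes at that moment; what a row does not reach only later rows make up. A row lasts 1/10 s, in which the tool goes at most 50 mm and 8.59 degrees, less where a joint would pass 70% of its speed; a pose out of reach is approached as far as the arm can. A call with a gripper value outside its range is refused whole. The fingers move at their own pace and stop on an object; "force" is the grip in N (left out, the last holds). Time passes only in rows, so rows that repeat a pose let the fingers close. It gives the time, the measured TCP pose, the force and the opening at its end, in the units of the state.
- telemetry.observe(): the state, without advancing time (a new reading comes with each control period).
- viewer.read_camera(name): name is "side" or "top" or "wrist"; returns the picture (420x560x3 uint8, red, green, blue); there is no depth.
- viewer.camera_params(name): a dict with "vfov" (degrees; the focal length in pixels is half the picture's height over the tangent of half this angle, whatever the lens; pixels are square), "cx", "cy" (the principal point, pixels), "R" (3x3) and "t" (3): a world point X has camera coordinates R X + t. Camera axes: x right, y down, z forward; pixel columns grow to the right and rows downward; lengths in m; the calibration is good to about 2 mm. A picture is of the moment at which its call begins: read the wrist's pose just before it. camera_params takes no time and is no camera call; for the wrist camera it gives the pose at the moment of the call.
- order.job_done(): hands the job in, once; it reports no verdict.
The state is a dict: "time_s": time; "qpos": joint angles; "qvel": joint speeds; "tau": joint torques, N m; "position": TCP position; "ee_rot": TCP orientation; "contact_force": force on the tool from outside, world axes, zero at the start; "moment": the same for the moment, N m; "gripper_width": opening from 0.0 (shut) to 1.0 (fully open).
Only numpy, scipy, OpenCV 4.12 (cv2) and the standard library are available. Lean on these libraries where they do the work, as an engineer would, in place of code of your own. Each camera call takes 0.05 s, during which the arm holds its last target.

TASK

Lift the wooden pressing roller off its cradle and lower its steel axle into the two open slots of the roller stand, pressing it gently but firmly past the spring catches until both ends rest fully home and level on the seats, then let go. Do not drop it or force it, and leave the other things on the bench alone.

Things in the scene. Friction and masses are not known exactly. Their poses are not given: they have to be found in the camera images.
- roller: wooden roller, barrel 44 mm diameter x 120 mm, on a steel axle 16 mm diameter x 190 mm standing out 35 mm at each end; about 0.42 kg. Origin: its middle, on the axis; own y along the axle (ends alike, either way round is fine; it may be turned about y). Starts level on the cradle, axis about 47 mm above the bench, barrel free all round: grip the barrel from above.
- end_a (a point): centre of the end face of the axle, 95 mm from the roller's middle along its own +y
- end_b (a point): centre of the other end face, 95 mm from the middle along its own -y
- stand: fixed roller stand: grey base 150 x 190 x 16 mm with two steel cheeks 12 mm thick, 84 mm wide, tops 118 mm above the bench, their centres 140 mm apart along its y (the axle line). Origin: centre of its underside, z up. In the middle of each cheek an upward slot 20 mm wide along x, mouth flared to about 40 mm over the top 15 mm
- mouth_left (a point): slot centre at the top of the +y cheek: 70 mm along the stand's +y, 118 mm above the bench. Below it, in both slots, a brass seat carries the axle; both seats share one height set by an adjustment that is NOT measured: the home axle axis is 73 to 85 mm above the bench, to be found by feel
- mouth_right (a point): the same at the -y cheek. On the +x side of each slot, outside the cheek, a sprung black catch nose meets the axle 14 mm above home, is pushed aside, then holds it down. The catches differ in stiffness, so one end may snap in first; together they take up to about 12 N. On the seats resistance rises steeply: 14 to 18 N of push means home. Over 25 N of push is forcing it
- cradle: wooden cradle fixed to the bench, 90 x 185 mm; two V blocks 16 mm thick, 156 mm apart, carry the roller's axle ends; its y lies along the axle. Origin: centre of its underside. Top of the V blocks about 56 mm above the bench
- loop_tool: wire loop modelling tool lying along the bench, 180 mm long; a bystander, leave alone; origin at its underside
- test_tile: terracotta tile 60 x 60 x 10 mm; a bystander, leave alone; origin at its underside
- wood_rib: dark wooden rib 50 x 100 x 6 mm; a bystander, leave alone; origin at its underside
- cup: white mug, 85 mm tall; a bystander, leave alone; origin at its underside
- slip_jar: terracotta-coloured jar, 100 mm tall; a bystander, leave alone; origin at its underside
- flat_brush: brush lying on the bench; a bystander, leave alone; origin at its underside
- plaster_block: plaster block 90 x 60 x 40 mm; a bystander, leave alone; origin at its underside
Not all that is in view belongs to the job. Leave any orange look-alike of the stand alone.

How it is judged:
On the way:
1. the roller is lifted clear of its cradle (height (world z) of roller above 0.12 m), for 0.2 s.
At the end, for the whole second after the job is handed in: Each axle end rests on the brass seat of its slot (more than 0.3 N on each seat); the roller lies in the stand, within 6 mm across and 12 mm along the axle line, axis below 89 mm, level within 0.02 rad and in line with the stand within 0.06 rad; at rest and let go (contact force between roller and brass_seat_left above 0.3 N and contact force between roller and brass_seat_right above 0.3 N and height (world z) of roller below 0.089 m and x of roller in the frame of stand between -0.006 and 0.006 m and y of roller in the frame of stand between -0.012 and 0.012 m and angle between roller's own y axis and vertical between 1.5508 and 1.5908 rad and angle between the y axis of roller and the y axis of stand, either way round below 0.06 rad and linear speed of roller below 0.02 m/s); the robot touches nothing.
It fails at once if the roller is forced: more than 45 N of contact force in all between it and the stand (about 25 N of hand push on top of weight and catch springs) (contact force between roller and stand above 45 N).
It fails at once if the roller is dropped: it moves faster than 0.3 m/s with no finger on it (linear speed of roller above 0.3 m/s and contact force between the fingers and roller below 0.1 N).
It fails at once if a bystander is moved more than 20 mm (distance of any of loop_tool, test_tile, wood_rib, cup, slip_jar, flat_brush, plaster_block from where it was at the start of the episode above 0.02 m).
It also fails if it takes over 69 s, if anything falls off the work surface, if the arm or the gripper's body presses on something with over 40 N, if the wrist force passes 120 N, or if a joint passes its speed limit or range.

## Working session

There is one attempt and no reset: what is moved stays moved. The work goes in short steps, Python scripts to look and compute and a tool call to move; the robot and the scene stay as the last step left them, time stands still between calls to the robot, and variables do not carry over. Pictures are saved under pics/ and viewed, and the job is handed in when it is done.

Besides the shell and the picture viewer there is one more tool, called after "Emit:" as name(argument=value, ...) on one line, values as JSON. drive_tool: Moves the arm, as the interface text tells. Its arguments: {"type":"object","properties":{"targets":{"type":"array"},"force":{"type":"number"}},"required":["targets"]}

```bash
mkdir -p pics; ls; python3 - <<'E'
from rig import telemetry, viewer, order, ctrl
import cv2,numpy as np
s=telemetry.observe()
print(s, ctrl.grip_point_offset)
for n in ("side","top","wrist"):
    p=viewer.camera_params(n); im=viewer.read_camera(n)
    cv2.imwrite(f"pics/{n}0.png",im[:,:,::-1]); print(n,p)
E
```

```text
pics
{'time_s': 0.0, 'qpos': array([-1.34045802e+00,  5.28470601e-01,  1.43387694e+00, -3.99244792e-06,
        1.18140151e+00, -1.78492534e-01]), 'qvel': array([ 0.00033086,  0.00118828,  0.00089919, -0.00071495, -0.0003947 ,
        0.0009252 ]), 'tau': array([-5.73041580e-04, -4.40040171e+01, -1.76593584e+01,  6.32813293e-02,
        5.82296192e-02, -1.70620501e-04]), 'position': array([ 0.2483233 , -0.57276416,  0.22157698]), 'ee_rot': array([[ 9.17585726e-01,  3.97537659e-01, -4.95916164e-04],
       [ 3.97537788e-01, -9.17583404e-01,  2.09860083e-03],
       [ 3.79228421e-04, -2.12279158e-03, -9.99997675e-01]]), 'contact_force': array([ 0.26439132,  0.88497195, -0.33503688]), 'moment': array([ 0.02015295,  0.05422924, -0.00861979]), 'gripper_width': 0.9963655948043592} 0.0187
side {'vfov': 49.06766014819042, 'cx': 284.6752790354364, 'cy': 211.90357298327248, 'R': array([[-0.73787687, -0.6747397 ,  0.01624991],
       [-0.43790407,  0.46028146, -0.77225708],
       [ 0.51359298, -0.57694654, -0.63510231]]), 't': array([0.40369677, 0.31255491, 1.21525296])}
top {'vfov': 48.35860156152569, 'cx': 275.2141801879148, 'cy': 203.90985294786987, 'R': array([[-0.00524915, -0.99996938,  0.00580374],
       [-0.99736793,  0.0048156 , -0.07234653],
       [ 0.07231636, -0.00616822, -0.99736267]]), 't': array([0.01471843, 0.56477546, 1.15005047])}
wrist {'vfov': 61.68360191315303, 'cx': 280.8559772186917, 'cy': 209.7036297520505, 'R': array([[ 0.39723499, -0.91771394, -0.00234482],
       [-0.8891362 , -0.38549521,  0.24663793],
       [-0.22724698, -0.09588835, -0.96910486]]), 't': array([-0.62366081, -0.03033009,  0.38963923])}
```

View pics/top0.png

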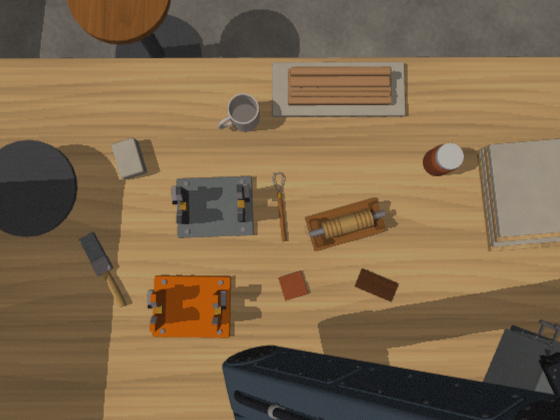

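View pics/side0.png

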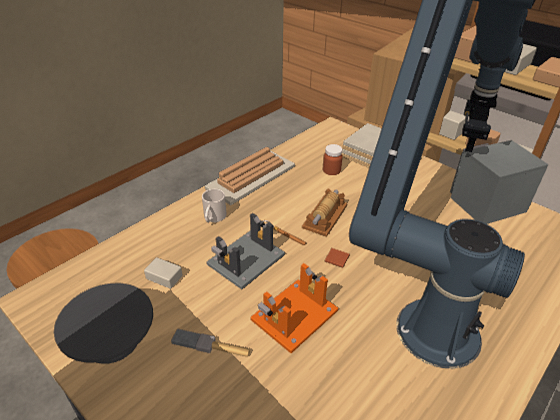

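View pics/wrist0.png

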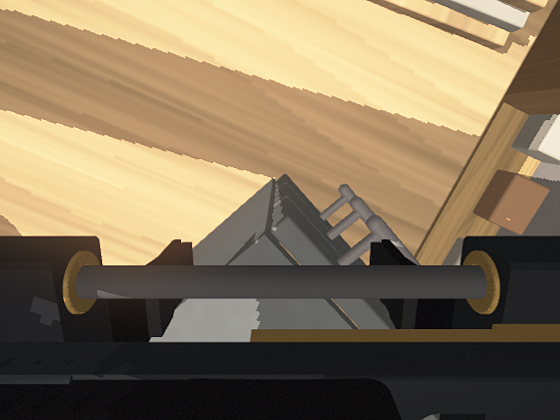

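The top view shows the grey stand at about (214,207), an orange look-alike at (190,306), and the roller on its cradle at (346,223). The grey stand matches the description and the orange one is to be left alone. I'll enlarge a crop to confirm this and to measure.

```bash
cat > h.py <<'E'
import numpy as np
from rig import telemetry, viewer, order, ctrl
def ray(n,u,v,h,p=None,shape=(420,560)):
    p=p or viewer.camera_params(n); f=210/np.tan(np.radians(p['vfov'])/2)
    R=np.array(p['R']);t=np.array(p['t']); c=-R.T@t
    d=R.T@np.array([(u-p['cx'])/f,(v-p['cy'])/f,1]); return c+d*(h-c[2])/d[2]
def proj(n,X,p=None):
    p=p or viewer.camera_params(n); f=210/np.tan(np.radians(p['vfov'])/2)
    x=np.array(p['R'])@np.array(X)+p['t']; return np.array([p['cx']+f*x[0]/x[2],p['cy']+f*x[1]/x[2]])
E
python3 - <<'E'
import cv2
im=cv2.imread('pics/top0.png')
c=im[165:260,160:400]; cv2.imwrite('pics/crop1.png',cv2.resize(c[:, :110],None,fx=6,fy=6,interpolation=cv2.INTER_CUBIC))
cv2.imwrite('pics/crop2.png',cv2.resize(im[190:260,290:400],None,fx=7,fy=7,interpolation=cv2.INTER_CUBIC))
E
```

```text
(no output)
```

View pics/crop1.png

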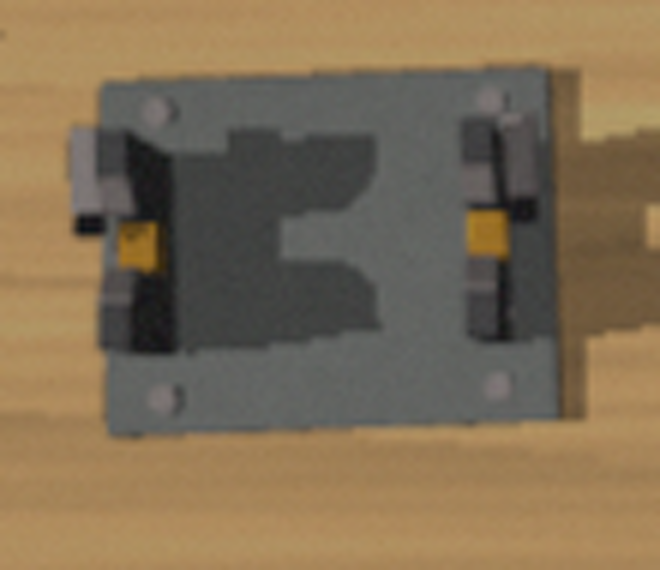

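View pics/crop2.png

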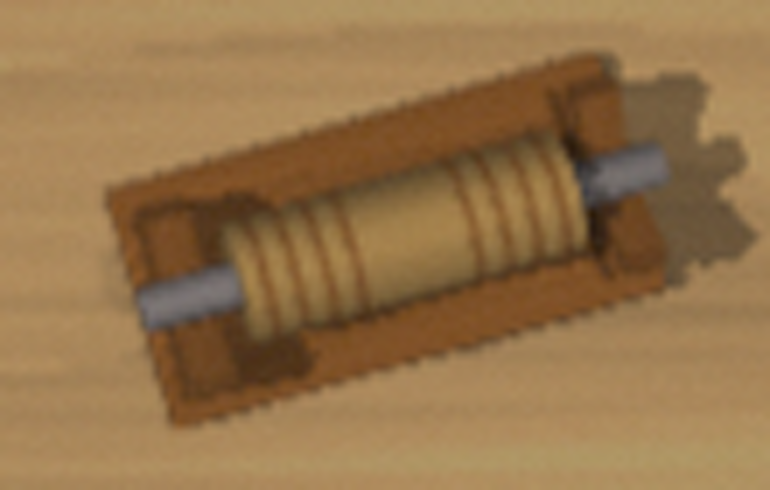

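```bash
python3 - <<'E'
from h import *
P=lambda u,v,h,k,a,b: ray('top',a+(u+.5)/k-.5,b+(v+.5)/k-.5,h)
c=np.array([P(u,v,.016,6,160,165) for u,v in [(102,80),(548,67),(560,418),(110,436)]]);print(c.round(4)); m=c.mean(0)
print('stand',m, 'len',np.linalg.norm(c[0]-c[1]),np.linalg.norm(c[1]-c[2]))
d=(c[0]-c[1]+c[3]-c[2]);print('yaw of +-y',np.degrees(np.arctan2(d[1],d[0])))
a=P(117,238,.118,6,160,165);b=P(480,228,.118,6,160,165)
print('cheek tops',a,b,(a+b)/2,np.linalg.norm(a-b),np.degrees(np.arctan2(*(a-b)[[1,0]])))
e=P(143,309,.047,7,290,190);g=P(664,162,.047,7,290,190)
print('roller',e,g,(e+g)/2,np.linalg.norm(e-g),np.degrees(np.arctan2(*(e-g)[[1,0]])))
bl=[P(u,v,.047,7,290,190) for u,v in [(226,229),(246,338),(560,137),(588,246)]];print('barrel',np.mean(bl,0))
E
python3 - <<'E'
import cv2
im=cv2.imread('pics/side0.png')
cv2.imwrite('pics/crop3.png',cv2.resize(im[200:290,200:300],None,fx=6,fy=6,interpolation=cv2.INTER_CUBIC))
E
```

```text
[[0.632  0.26   0.016 ]
 [0.6367 0.0728 0.016 ]
 [0.4894 0.068  0.016 ]
 [0.4829 0.2551 0.016 ]]
stand [0.5602444  0.16395588 0.016     ] len 0.187256247704668 0.14734718097351038
yaw of +-y 91.70704820960887
cheek tops [0.55804872 0.23266121 0.118     ] [0.56121047 0.09415241 0.118     ] [0.55962959 0.16340681 0.118     ] 0.13854488056442457 91.307671265494
roller [ 0.48973393 -0.07229487  0.047     ] [ 0.54003801 -0.25493135  0.047     ] [ 0.51488597 -0.16361311  0.047     ] 0.18943753999278115 105.39930294021562
barrel [ 0.51417712 -0.16400788  0.047     ]
```

View pics/crop3.png

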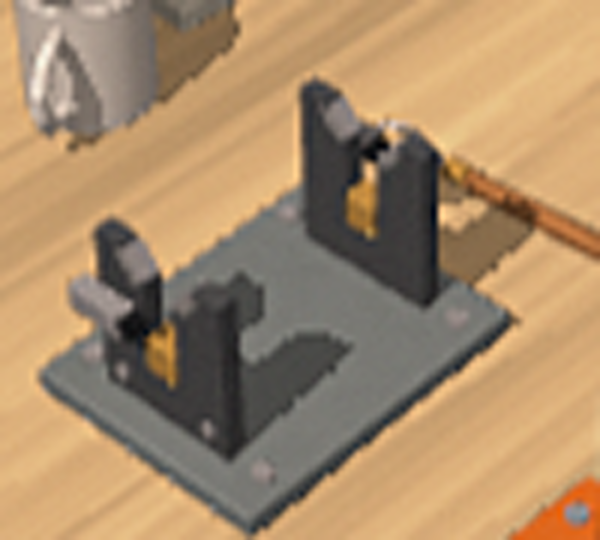

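The crop confirms it: grey base, dark steel cheeks, brass seats and catches on the +x side. I'm moving above the roller first.

```bash
cat >> h.py <<'E'
from scipy.spatial.transform import Rotation as Ro
def goal(x,y,z,yawdeg):
    s=telemetry.observe(); R=np.array(s['ee_rot']); a=np.radians(yawdeg)
    X=np.array([np.cos(a),np.sin(a),0]);Z=np.array([0,0,-1.]);G=np.column_stack([X,np.cross(Z,X),Z])
    print('t',s['time_s'],'pos',s['position'].round(4),'F',s['contact_force'].round(2),'M',s['moment'].round(3),'w',round(s['gripper_width'],3))
    print('shift cm',(R.T@(np.array([x,y,z])-s['position'])*100).round(3),'rot',Ro.from_matrix(R.T@G).as_rotvec().round(4))
E
python3 -c "
from h import *
goal(.5146,-.164,.20,105.4)"
```

```text
t 0.15 pos [ 0.2483 -0.5729  0.2218] F [ 0.13 -0.02 -0.4 ] M [-0.001  0.034  0.044] w 1.002
shift cm [ 40.686 -26.936   2.235] rot [-1.1000e-03 -1.4000e-03 -1.4308e+00]
```

Emit:
drive_tool(targets=[[40.7,-26.9,2.2,-0.001,-0.001,-1.43,1],[40.7,-26.9,2.2,-0.001,-0.001,-1.43,1],[40.7,-26.9,2.2,-0.001,-0.001,-1.43,1],[40.7,-26.9,2.2,-0.001,-0.001,-1.43,1],[40.7,-26.9,2.2,-0.001,-0.001,-1.43,1],[40.7,-26.9,2.2,-0.001,-0.001,-1.43,1],[40.7,-26.9,2.2,-0.001,-0.001,-1.43,1],[40.7,-26.9,2.2,-0.001,-0.001,-1.43,1]])

```text
time_s: 0.95
position: [0.4675, -0.2369, 0.2044]
ee_rot: [[-0.044, 0.999, 0.0], [0.999, 0.044, -0.001], [-0.001, 0.0, -1.0]]
contact_force: [1.3, -0.8, -0.2]
gripper_width: 0.997
```

```bash
python3 -c "
from h import *
goal(.5146,-.164,.20,105.4)"
```

```text
t 0.95 pos [ 0.4675 -0.2369  0.2044] F [ 1.25 -0.82 -0.23] M [-0.056 -0.063 -0.001] w 0.997
shift cm [7.078 5.027 0.431] rot [ 0.      0.001  -0.2249]
```

Emit:
drive_tool(targets=[[0,0,0,0,0,0,1],[0,0,0,0,0,0,1],[0,0,0,0,0,0,1]])

```text
time_s: 1.25
position: [0.4665, -0.2397, 0.2045]
ee_rot: [[-0.037, 0.999, 0.0], [0.999, 0.037, -0.002], [-0.002, 0.0, -1.0]]
contact_force: [0.7, 0.7, -0.6]
gripper_width: 1.003
```

```bash
python3 -c "
from h import *
goal(.5146,-.164,.20,105.4)"
```

```text
t 1.25 pos [ 0.4665 -0.2397  0.2045] F [ 0.74  0.66 -0.57] M [-0.047 -0.137 -0.022] w 1.003
shift cm [7.385 5.083 0.439] rot [-1.000e-04  1.700e-03 -2.321e-01]
```

Emit:
drive_tool(targets=[[7.4,5.1,0.4,0,0.0015,-0.232,1],[7.4,5.1,0.4,0,0.0015,-0.232,1],[7.4,5.1,0.4,0,0.0015,-0.232,1],[7.4,5.1,0.4,0,0.0015,-0.232,1],[7.4,5.1,0.4,0,0.0015,-0.232,1],[7.4,5.1,0.4,0,0.0015,-0.232,1]])

```text
time_s: 1.85
position: [0.5143, -0.1646, 0.2005]
ee_rot: [[-0.264, 0.965, -0.0], [0.965, 0.264, 0.0], [0.0, -0.0, -1.0]]
contact_force: [-0.3, -0.4, 0.2]
gripper_width: 1.003
```

```bash
python3 -c "
from h import *
import cv2
goal(.5146,-.164,.10,105.4)
p=viewer.camera_params('wrist');im=viewer.read_camera('wrist');cv2.imwrite('pics/w1.png',im[:,:,::-1])
for k in (-.095,-.06,0,.06,.095): print(proj('wrist',[.5146+k*np.cos(np.radians(105.4)),-.164+k*np.sin(np.radians(105.4)),.047],p).round(1))
"
```

```text
t 1.85 pos [ 0.5143 -0.1646  0.2005] F [-0.3  -0.44  0.25] M [-0.029 -0.103  0.002] w 1.003
shift cm [ 0.048  0.046 10.052] rot [-0.0001 -0.0001 -0.0019]
[282.3 290.1]
[282.3 256.7]
[282.2 195.3]
[282.1 128.1]
[282.1  85.8]
```

View pics/w1.png

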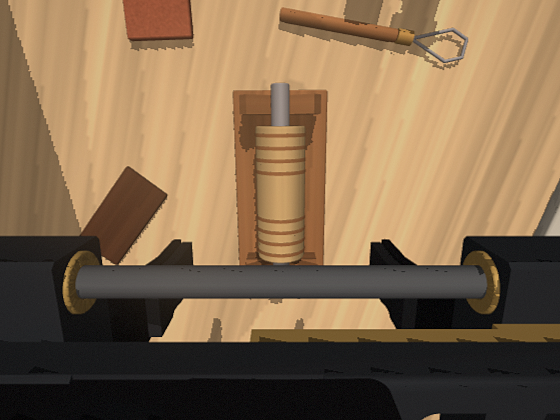

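Axis and end (281,84) agree with the predicted (282,86). Descending.

Emit:
drive_tool(targets=[[0.05,0.0,4,0,0,-0.002,1],[0.05,0.0,8,0,0,-0.002,1],[0.05,0.0,11,0,0,-0.002,1],[0.05,0.0,14,0,0,-0.002,1],[0.05,0.0,16,0,0,-0.002,1],[0.05,0.0,17.2,0,0,-0.002,1],[0.05,0.0,17.2,0,0,-0.002,1],[0.05,0.0,17.2,0,0,-0.002,1]])

```text
time_s: 2.7
position: [0.5152, -0.163, 0.029]
ee_rot: [[-0.268, 0.963, 0.001], [0.963, 0.268, -0.0], [-0.0, 0.001, -1.0]]
contact_force: [0.2, -0.5, 0.2]
gripper_width: 0.999
```

Emit:
drive_tool(targets=[[0,0,0,0,0,0,-1],[0,0,0,0,0,0,-1],[0,0,0,0,0,0,-1],[0,0,0,0,0,0,-1],[0,0,0,0,0,0,-1],[0,0,0,0,0,0,-1],[0,0,0,0,0,0,-1],[0,0,0,0,0,0,-1]], force=20)

```text
time_s: 3.5
position: [0.5134, -0.1625, 0.0284]
ee_rot: [[-0.27, 0.963, -0.003], [0.963, 0.27, 0.0], [0.001, -0.003, -1.0]]
contact_force: [-4.8, -2.9, 2.8]
gripper_width: 0.502
```

```bash
python3 -c "
from h import *
goal(.5146,-.164,.15,105.4)
"
```

```text
t 3.5 pos [ 0.5134 -0.1625  0.0284] F [-4.77 -2.89  2.78] M [-0.525  0.665  0.226] w 0.502
shift cm [ -0.161   0.047 -12.161] rot [-0.0028 -0.0012  0.0048]
```

Emit:
drive_tool(targets=[[-0.05,-0.1,0,0,0,0,-1],[-0.05,-0.1,0,0,0,0,-1],[-0.05,-0.1,-1,0,0,0,-1],[-0.05,-0.1,-3,0,0,0,-1],[-0.05,-0.1,-6,0,0,0,-1],[-0.05,-0.1,-10,0,0,0,-1],[-0.05,-0.1,-13,0,0,0,-1],[-0.05,-0.1,-14,0,0,0,-1]], force=50)

```text
time_s: 4.3
position: [0.516, -0.1639, 0.1716]
ee_rot: [[-0.268, 0.963, 0.006], [0.963, 0.268, -0.003], [-0.004, 0.006, -1.0]]
contact_force: [1.1, -0.3, -4.5]
gripper_width: 0.492
```

Emit:
drive_tool(targets=[[0,0,0,0,0,0,-1],[0,0,0,0,0,0,-1],[0,0,0,0,0,0,-1]])

```text
time_s: 4.6
position: [0.5126, -0.1624, 0.1664]
ee_rot: [[-0.268, 0.963, -0.004], [0.963, 0.268, 0.003], [0.004, -0.003, -1.0]]
contact_force: [-1.4, 0.6, -4.8]
gripper_width: 0.494
```

```bash
python3 -c "
from h import *
import cv2
goal(.559,.1637,.18,91.6)
im=viewer.read_camera('wrist');cv2.imwrite('pics/w2.png',im[:,:,::-1])
im=viewer.read_camera('side');cv2.imwrite('pics/s2.png',im[:,:,::-1])
"
```

```text
t 4.6 pos [ 0.5126 -0.1624  0.1664] F [-1.42  0.62 -4.75] M [-0.019 -0.1   -0.017] w 0.494
shift cm [30.17  13.218 -1.287] rot [-0.0034 -0.0032  0.2439]
```

View pics/w2.png

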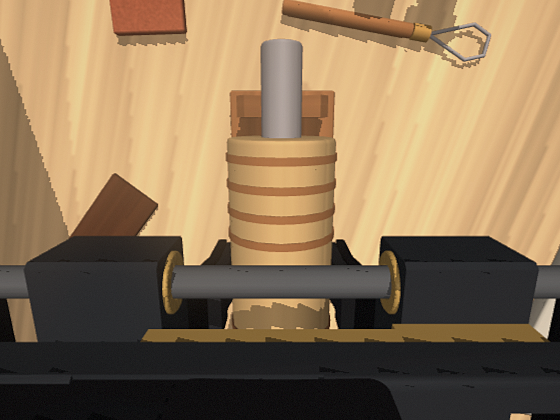

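Emit:
drive_tool(targets=[[4,1.7,-1.3,-0.003,-0.003,0.04,-1],[8,3.4,-1.3,-0.003,-0.003,0.08,-1],[12,5.2,-1.3,-0.003,-0.003,0.12,-1],[16,7,-1.3,-0.003,-0.003,0.16,-1],[20,8.8,-1.3,-0.003,-0.003,0.2,-1],[24,10.5,-1.3,-0.003,-0.003,0.244,-1],[28,12.3,-1.3,-0.003,-0.003,0.244,-1],[30.2,13.2,-1.3,-0.003,-0.003,0.244,-1]])

```text
time_s: 5.5
position: [0.5597, 0.1667, 0.1804]
ee_rot: [[-0.03, 1.0, 0.002], [1.0, 0.03, -0.001], [-0.001, 0.002, -1.0]]
contact_force: [0.3, 0.0, -5.3]
gripper_width: 0.487
```

Emit:
drive_tool(targets=[[0,0,0,0,0,0,-1],[0,0,0,0,0,0,-1],[0,0,0,0,0,0,-1],[0,0,0,0,0,0,-1]])

```text
time_s: 5.9
position: [0.5598, 0.162, 0.1812]
ee_rot: [[-0.026, 1.0, 0.002], [1.0, 0.026, -0.002], [-0.003, 0.002, -1.0]]
contact_force: [0.6, 0.0, -4.2]
gripper_width: 0.495
```

```bash
python3 -c "
from h import *
import cv2
goal(.5597,.1637,.12,91.6)
s=telemetry.observe();print(s['ee_rot'])
for n in ('wrist','side','top'):
  im=viewer.read_camera(n);cv2.imwrite('pics/%s3.png'%n,im[:,:,::-1])
cv2.imwrite('pics/side3c.png',cv2.resize(im:=viewer.read_camera('side')[130:300,170:320,::-1],None,fx=4,fy=3.5))
"
```

```text
t 5.9 pos [0.5598 0.162  0.1812] F [ 0.58  0.04 -4.21] M [-0.041 -0.108 -0.001] w 0.495
shift cm [ 0.185 -0.016  6.116] rot [ 0.0023  0.0025 -0.0016]
[[-0.02631034  0.99965106  0.00235162]
 [ 0.99965069  0.02631607 -0.00244084]
 [-0.00250188  0.00228658 -0.99999426]]
```

View pics/wrist3.png

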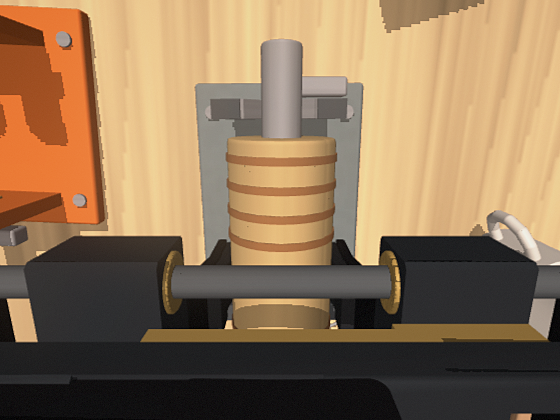

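View pics/side3c.png

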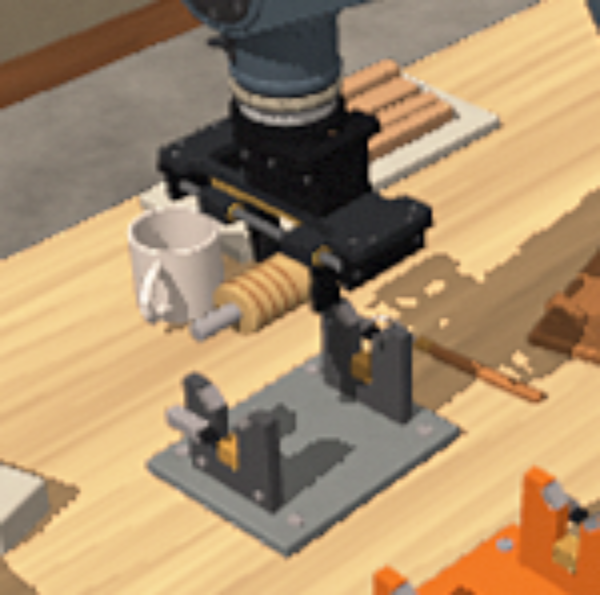

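View pics/top3.png

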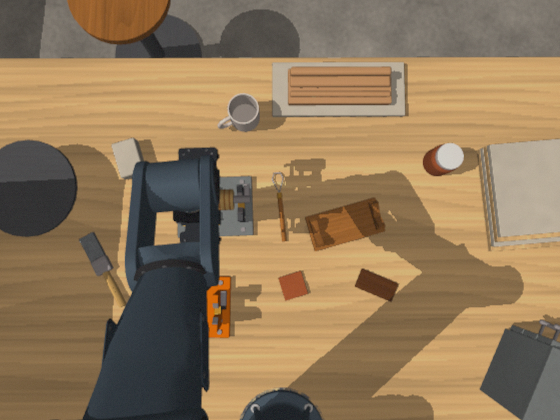

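```bash
python3 -c "
from h import *
import cv2
p=viewer.camera_params('wrist')
print('axle end',ray('wrist',281,42,.2,p), ray('wrist',281,42,.204,p),ray('wrist',281,42,.196,p))
for u in (210,352): print(ray('wrist',u,108,.118,p))
print('expected mouth px',proj('wrist',[.5577,.2337,.118],p))
print('cup',ray('top',243,113,.085))
im=cv2.imread('pics/wrist3.png')[30:150,180:380];cv2.imwrite('pics/w3c.png',cv2.resize(im,None,fx=4,fy=4,interpolation=cv2.INTER_CUBIC))
"
```

```text
axle end [0.55694216 0.25769216 0.2       ] [0.55695245 0.25690543 0.204     ] [0.55693187 0.25847888 0.196     ]
[0.51401925 0.23527576 0.118     ]
[0.60146224 0.23758968 0.118     ]
expected mouth px [280.84772384 112.59793639]
cup [0.77899949 0.08833808 0.085     ]
```

View pics/w3c.png

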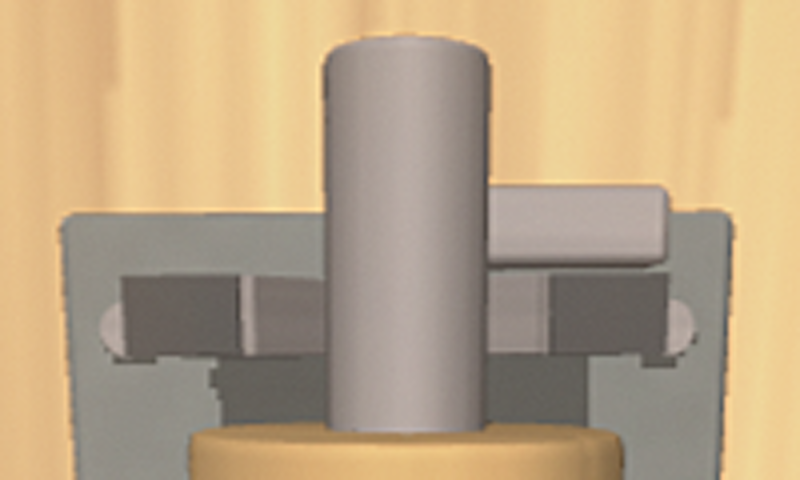

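The mouth of the far cheek is at column ≈278.8 and the axle at ≈281.9, so the axle sits about 1–1.7 mm too far toward +x. I'll correct that while descending to just above the mouth.

Emit:
drive_tool(targets=[[0.1,-0.13,2,0.002,0.002,-0.001,-1],[0.1,-0.13,4,0.002,0.002,-0.001,-1],[0.1,-0.13,5.5,0.002,0.002,-0.001,-1],[0.1,-0.13,6.2,0.002,0.002,-0.001,-1],[0.1,-0.13,6.2,0.002,0.002,-0.001,-1],[0.1,-0.13,6.2,0.002,0.002,-0.001,-1],[0.1,-0.13,6.2,0.002,0.002,-0.001,-1]])

```text
time_s: 6.8
position: [0.5598, 0.1641, 0.1206]
ee_rot: [[-0.029, 1.0, 0.004], [1.0, 0.029, 0.0], [-0.0, 0.004, -1.0]]
contact_force: [-0.3, 0.3, -5.3]
gripper_width: 0.493
```

```bash
python3 -c "
from h import *
import cv2
goal(.5585,.1637,.11,91.6)
im=viewer.read_camera('wrist');im=im[20:170,170:390,::-1];cv2.imwrite('pics/w4c.png',cv2.resize(im,None,fx=3.6,fy=3.6,interpolation=cv2.INTER_CUBIC))
cv2.imwrite('pics/side4c.png',cv2.resize(viewer.read_camera('side')[180:290,190:300,::-1],None,fx=5,fy=5,interpolation=cv2.INTER_CUBIC))
goal(.5585,.1637,.11,91.6)
"
```

```text
t 6.8 pos [0.5598 0.1641 0.1206] F [-0.29  0.28 -5.34] M [-0.009 -0.113 -0.027] w 0.493
shift cm [-0.034 -0.133  1.062] rot [0.0037 0.     0.001 ]
t 6.9 pos [0.5595 0.1641 0.1205] F [ 0.74  0.78 -6.08] M [ 0.027 -0.092  0.023] w 0.496
shift cm [-0.039 -0.106  1.051] rot [0.0033 0.0001 0.0011]
```

View pics/w4c.png

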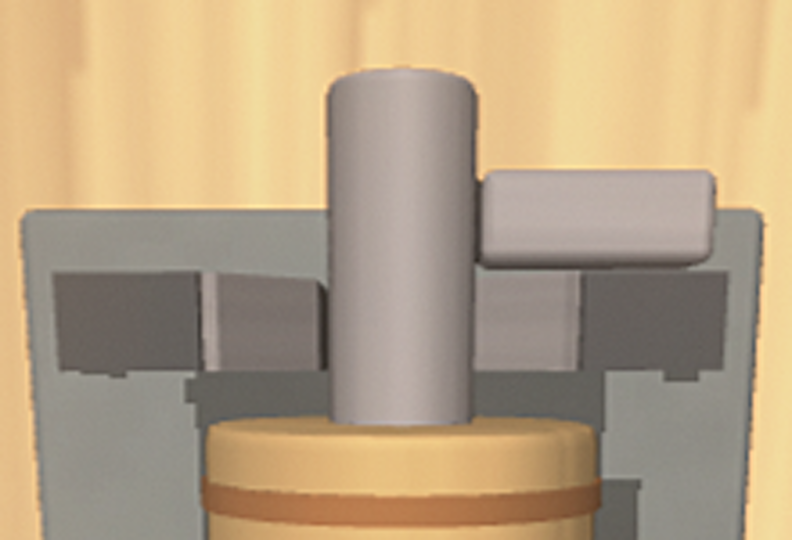

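View pics/side4c.png

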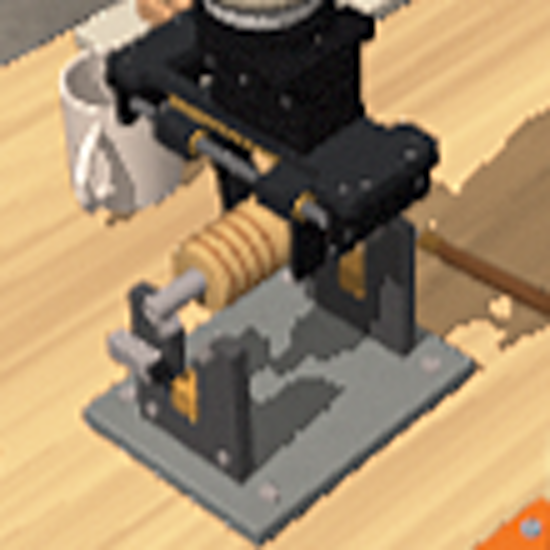

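The axle is at crop column 401.5 and the mouth at 391, so about 1.3 mm is still left in x. Correcting.

Emit:
drive_tool(targets=[[0,-0.12,0.2,0.003,0,0.001,-1],[0,-0.12,0.4,0.003,0,0.001,-1],[0,-0.12,0.5,0.003,0,0.001,-1],[0,-0.12,0.5,0.003,0,0.001,-1],[0,-0.12,0.5,0.003,0,0.001,-1],[0,-0.12,0.5,0.003,0,0.001,-1]])

```text
time_s: 7.5
position: [0.5577, 0.164, 0.1146]
ee_rot: [[-0.028, 1.0, -0.002], [1.0, 0.028, -0.0], [-0.0, -0.002, -1.0]]
contact_force: [0.2, 0.1, -5.1]
gripper_width: 0.496
```

```bash
python3 -c "
from h import *
import cv2
goal(.5585,.1637,.11,91.6)
im=viewer.read_camera('wrist');im=im[20:170,170:390,::-1];cv2.imwrite('pics/w5c.png',cv2.resize(im,None,fx=3.6,fy=3.6,interpolation=cv2.INTER_CUBIC))
goal(.5585,.1637,.11,91.6)
"
```

```text
t 7.5 pos [0.5577 0.164  0.1146] F [ 0.16  0.1  -5.09] M [-0.027 -0.106  0.036] w 0.496
shift cm [-0.032  0.079  0.456] rot [-0.0016  0.0002  0.0001]
t 7.55 pos [0.5577 0.164  0.1146] F [ 1.42 -0.39 -4.12] M [-0.014 -0.131  0.004] w 0.494
shift cm [-0.031  0.079  0.459] rot [-0.0016  0.0002  0.    ]
```

View pics/w5c.png

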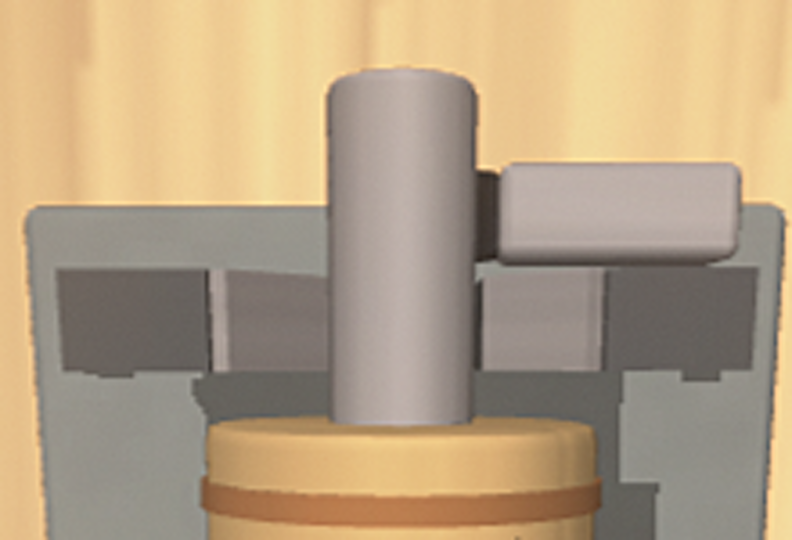

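Overshot to about 0.7 mm the other way. I'll correct by +0.7 mm while lowering to just above the highest catch position.

Emit:
drive_tool(targets=[[0,0.07,0.6,0,0,0,-1],[0,0.07,1.2,0,0,0,-1],[0,0.07,1.8,0,0,0,-1],[0,0.07,2.4,0,0,0,-1],[0,0.07,3.0,0,0,0,-1],[0,0.07,3.2,0,0,0,-1],[0,0.07,3.2,0,0,0,-1],[0,0.07,3.2,0,0,0,-1]])

```text
time_s: 8.35
position: [0.5585, 0.164, 0.0827]
ee_rot: [[-0.028, 1.0, -0.001], [1.0, 0.028, -0.0], [-0.0, -0.001, -1.0]]
contact_force: [0.4, 0.0, -5.5]
gripper_width: 0.493
```

```bash
python3 -c "
from h import *
import cv2
goal(.5585,.1637,.06,91.6)
im=viewer.read_camera('wrist');im=im[20:170,170:390,::-1];cv2.imwrite('pics/w6c.png',cv2.resize(im,None,fx=3.6,fy=3.6,interpolation=cv2.INTER_CUBIC))
cv2.imwrite('pics/side6c.png',cv2.resize(viewer.read_camera('side')[180:290,190:300,::-1],None,fx=5,fy=5,interpolation=cv2.INTER_CUBIC))
goal(.5585,.1637,.06,91.6)
"
```

```text
t 8.35 pos [0.5585 0.164  0.0827] F [ 0.39  0.04 -5.48] M [-0.027 -0.103  0.005] w 0.493
shift cm [-3.300e-02 -2.000e-03  2.266e+00] rot [-0.0013  0.0002  0.0001]
t 8.45 pos [0.5586 0.164  0.0829] F [ 0.15  0.89 -5.42] M [ 0.021 -0.143 -0.031] w 0.501
shift cm [-0.034 -0.011  2.289] rot [-0.0009  0.0001  0.    ]
```

View pics/w6c.png

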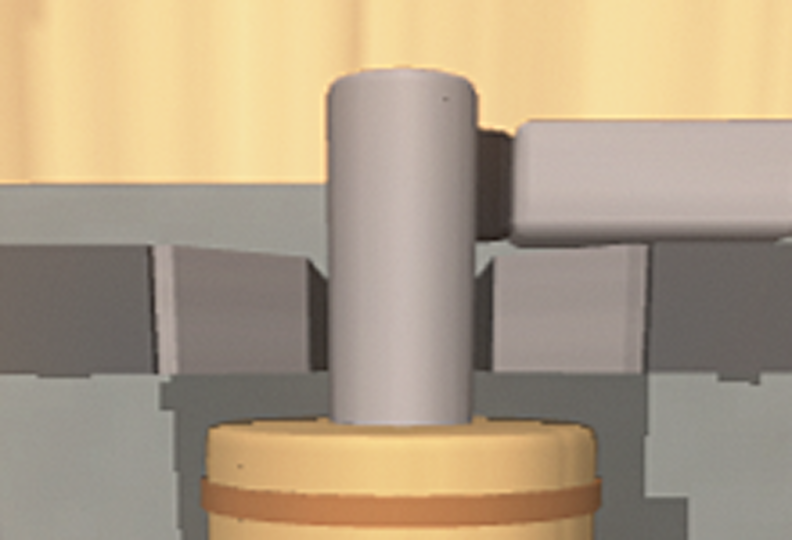

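View pics/side6c.png

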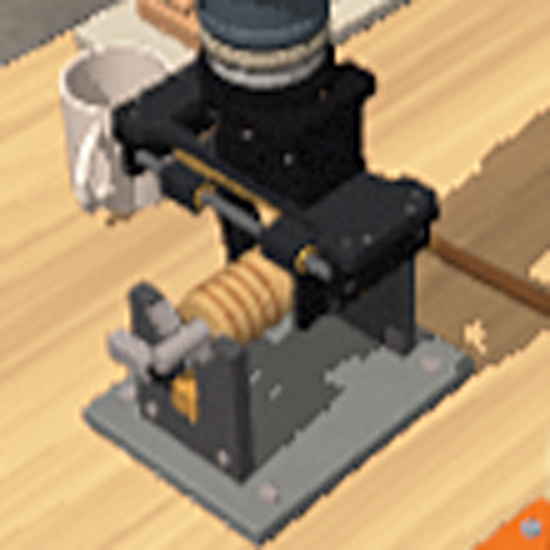

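The slot edges (308..494, centre 401) frame the axle (401.5), so it is centred. Now pressing down in small steps.

Emit:
drive_tool(targets=[[0,0,0.1,0,0,0,-1],[0,0,0.2,0,0,0,-1],[0,0,0.3,0,0,0,-1],[0,0,0.4,0,0,0,-1],[0,0,0.5,0,0,0,-1],[0,0,0.5,0,0,0,-1]])

```text
time_s: 9.05
position: [0.5582, 0.164, 0.0774]
ee_rot: [[-0.028, 1.0, -0.002], [1.0, 0.028, -0.0], [-0.0, -0.002, -1.0]]
contact_force: [0.2, -0.9, -5.2]
gripper_width: 0.491
```

Emit:
drive_tool(targets=[[0,0,0.1,0,0,0,-1],[0,0,0.2,0,0,0,-1],[0,0,0.3,0,0,0,-1],[0,0,0.3,0,0,0,-1]])

```text
time_s: 9.45
position: [0.5582, 0.164, 0.0744]
ee_rot: [[-0.028, 1.0, -0.002], [1.0, 0.028, -0.0], [-0.0, -0.002, -1.0]]
contact_force: [0.4, 0.4, -5.5]
gripper_width: 0.492
```

Emit:
drive_tool(targets=[[0,0,0.1,0,0,0,-1],[0,0,0.2,0,0,0,-1],[0,0,0.3,0,0,0,-1],[0,0,0.3,0,0,0,-1]])

```text
time_s: 9.85
position: [0.557, 0.164, 0.0716]
ee_rot: [[-0.028, 1.0, -0.004], [1.0, 0.028, -0.0], [-0.0, -0.004, -1.0]]
contact_force: [-3.1, 0.6, -1.0]
gripper_width: 0.495
```

Emit:
drive_tool(targets=[[0,0,0.1,0,0,0,-1],[0,0,0.2,0,0,0,-1],[0,0,0.2,0,0,0,-1]])

```text
time_s: 10.15
position: [0.5567, 0.164, 0.0698]
ee_rot: [[-0.029, 1.0, -0.005], [1.0, 0.029, -0.001], [-0.001, -0.005, -1.0]]
contact_force: [-5.6, 0.0, 1.3]
gripper_width: 0.495
```

Emit:
drive_tool(targets=[[0,0,0.1,0,0,0,-1],[0,0,0.2,0,0,0,-1],[0,0,0.2,0,0,0,-1]])

```text
time_s: 10.45
position: [0.5566, 0.164, 0.0677]
ee_rot: [[-0.03, 1.0, -0.005], [1.0, 0.03, -0.001], [-0.001, -0.005, -1.0]]
contact_force: [-5.3, -0.2, 1.6]
gripper_width: 0.491
```

Emit:
drive_tool(targets=[[0,0,0.1,0,0,0,-1],[0,0,0.2,0,0,0,-1],[0,0,0.2,0,0,0,-1]])

```text
time_s: 10.75
position: [0.5566, 0.1643, 0.0658]
ee_rot: [[-0.029, 1.0, -0.005], [1.0, 0.029, -0.001], [-0.0, -0.005, -1.0]]
contact_force: [-5.9, 1.3, 2.4]
gripper_width: 0.491
```

Emit:
drive_tool(targets=[[0,0,0.1,0,0,0,-1],[0,0,0.2,0,0,0,-1],[0,0,0.2,0,0,0,-1]])

```text
time_s: 11.05
position: [0.5566, 0.1648, 0.0636]
ee_rot: [[-0.028, 1.0, -0.005], [1.0, 0.028, 0.0], [0.001, -0.005, -1.0]]
contact_force: [-4.0, 3.7, -0.0]
gripper_width: 0.497
```

```bash
python3 -c "
from h import *
import cv2
goal(.5585,.1637,.06,91.6)
im=viewer.read_camera('wrist');im=im[20:170,170:390,::-1];cv2.imwrite('pics/w7c.png',cv2.resize(im,None,fx=3.6,fy=3.6,interpolation=cv2.INTER_CUBIC))
"
```

```text
t 11.05 pos [0.5566 0.1648 0.0636] F [-4.01  3.71 -0.02] M [0.112 0.706 0.025] w 0.497
shift cm [-0.116  0.186  0.355] rot [-0.0046 -0.0005  0.0004]
```

View pics/w7c.png

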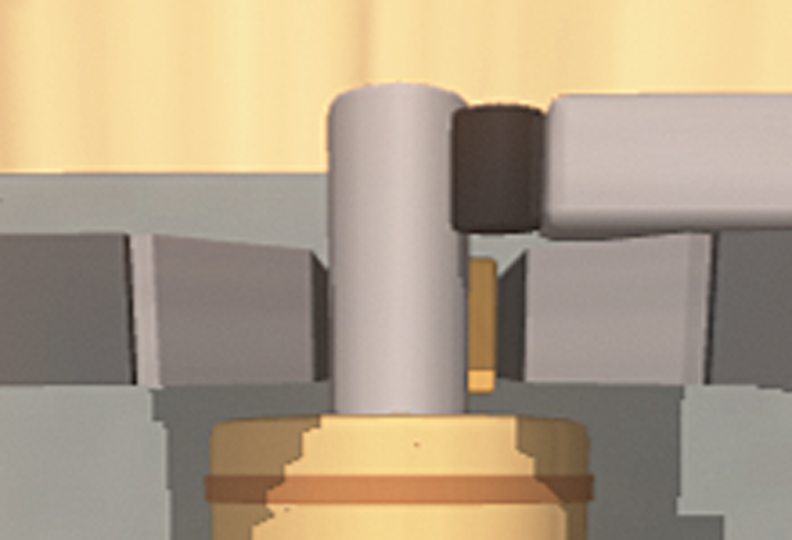

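The +y end has snapped in: the catch nose now lies over the axle and that end is lower. The −y end is still held by its stiffer catch, and the roller tilts by about 5°. I'll tilt the tool to bring the −y end down gradually and keep the push moderate.

Emit:
drive_tool(targets=[[0,0,0,0,0.01,0,-1],[0,0,0,0,0.02,0,-1],[0,0,0,0,0.03,0,-1],[0,0,0,0,0.03,0,-1]], force=60)

```text
time_s: 11.5
position: [0.5566, 0.1653, 0.0636]
ee_rot: [[-0.028, 1.0, -0.006], [0.999, 0.028, 0.032], [0.032, -0.005, -0.999]]
contact_force: [-4.5, 4.8, 0.0]
gripper_width: 0.493
```

```bash
python3 -c "
from h import *
goal(.5585,.1637,.06,91.6)
"
```

```text
t 11.5 pos [0.5566 0.1653 0.0636] F [-4.46  4.82  0.03] M [0.438 0.687 0.034] w 0.493
shift cm [-0.18   0.188  0.351] rot [-0.0046 -0.0318 -0.0001]
```

Emit:
drive_tool(targets=[[0.1,0,0.05,0,0.01,0,-1],[0.1,0,0.1,0,0.02,0,-1],[0.1,0,0.1,0,0.03,0,-1],[0.1,0,0.1,0,0.03,0,-1]])

```text
time_s: 11.9
position: [0.5566, 0.1658, 0.0629]
ee_rot: [[-0.028, 1.0, -0.006], [0.998, 0.028, 0.061], [0.061, -0.005, -0.998]]
contact_force: [-5.2, 4.3, 2.1]
gripper_width: 0.497
```

```bash
python3 -c "
from h import *
import cv2
goal(.5585,.1637,.06,91.6)
im=viewer.read_camera('wrist');im=im[20:170,170:390,::-1];cv2.imwrite('pics/w8c.png',cv2.resize(im,None,fx=3.6,fy=3.6,interpolation=cv2.INTER_CUBIC))
"
```

```text
t 11.9 pos [0.5566 0.1658 0.0629] F [-5.15  4.3   2.1 ] M [0.053 0.765 0.062] w 0.497
shift cm [-0.236  0.184  0.272] rot [-0.0047 -0.061   0.0002]
```

View pics/w8c.png

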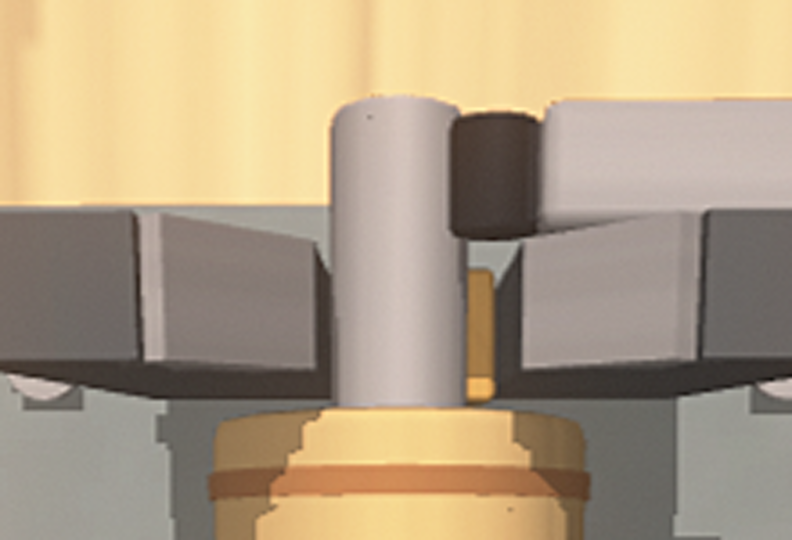

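The grip slips in pitch, so the −y end hasn't moved. I'll push straight down in 1 mm steps and watch the force.

Emit:
drive_tool(targets=[[0.05,0,0.05,0,0,0,-1],[0.05,0,0.1,0,0,0,-1],[0.05,0,0.1,0,0,0,-1]])

```text
time_s: 12.25
position: [0.5566, 0.1657, 0.0618]
ee_rot: [[-0.029, 1.0, -0.006], [0.998, 0.029, 0.059], [0.059, -0.005, -0.998]]
contact_force: [-4.9, 1.7, 1.6]
gripper_width: 0.49
```

Emit:
drive_tool(targets=[[0.05,0,0.05,0,0,0,-1],[0.05,0,0.1,0,0,0,-1],[0.05,0,0.1,0,0,0,-1]])

```text
time_s: 12.55
position: [0.5566, 0.1657, 0.0608]
ee_rot: [[-0.029, 1.0, -0.007], [0.998, 0.029, 0.058], [0.059, -0.005, -0.998]]
contact_force: [-5.1, -2.2, 2.3]
gripper_width: 0.491
```

Emit:
drive_tool(targets=[[-0.03,0,0.05,0,0,0,-1],[-0.03,0,0.1,0,0,0,-1],[-0.03,0,0.1,0,0,0,-1]])

```text
time_s: 12.85
position: [0.5566, 0.1655, 0.0597]
ee_rot: [[-0.029, 1.0, -0.007], [0.998, 0.029, 0.059], [0.059, -0.005, -0.998]]
contact_force: [-4.8, -1.7, 2.4]
gripper_width: 0.495
```

```bash
python3 -c "
from h import *
import cv2
goal(.5585,.1637,.06,91.6)
im=viewer.read_camera('wrist');im=im[20:170,170:390,::-1];cv2.imwrite('pics/w9c.png',cv2.resize(im,None,fx=3.6,fy=3.6,interpolation=cv2.INTER_CUBIC))
"
```

```text
t 12.85 pos [0.5566 0.1655 0.0597] F [-4.79 -1.71  2.37] M [-0.387  0.768  0.036] w 0.495
shift cm [-0.182  0.186 -0.037] rot [-0.005  -0.0588  0.001 ]
```

View pics/w9c.png

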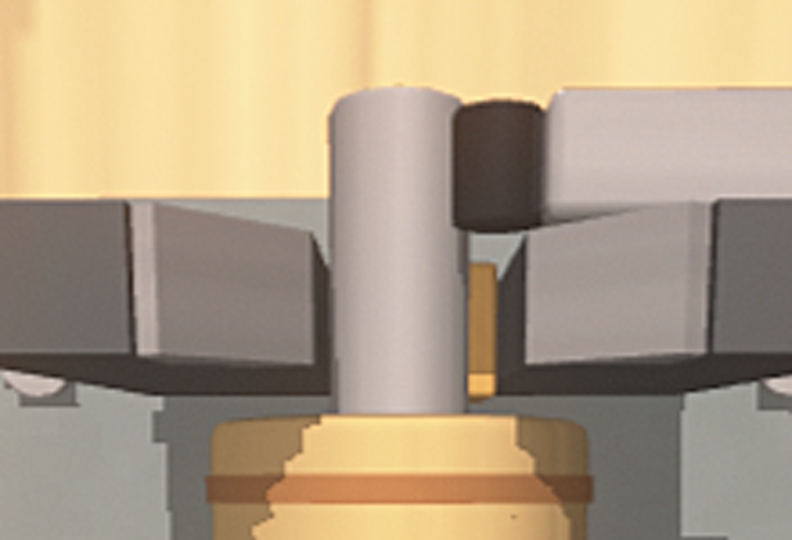

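Emit:
drive_tool(targets=[[0,0,0.05,0,0,0,-1],[0,0,0.1,0,0,0,-1],[0,0,0.1,0,0,0,-1]])

```text
time_s: 13.2
position: [0.5566, 0.1654, 0.0587]
ee_rot: [[-0.029, 1.0, -0.007], [0.998, 0.029, 0.058], [0.059, -0.005, -0.998]]
contact_force: [-5.0, -2.1, 1.0]
gripper_width: 0.494
```

Emit:
drive_tool(targets=[[0,0,0.05,0,0,0,-1],[0,0,0.1,0,0,0,-1],[0,0,0.1,0,0,0,-1]])

```text
time_s: 13.5
position: [0.5566, 0.1652, 0.0576]
ee_rot: [[-0.029, 1.0, -0.007], [0.998, 0.029, 0.058], [0.058, -0.005, -0.998]]
contact_force: [-4.9, -2.6, 1.6]
gripper_width: 0.494
```

```bash
python3 -c "
from h import *
import cv2
goal(.5585,.1637,.06,91.6)
im=viewer.read_camera('wrist');im=im[20:170,170:390,::-1];cv2.imwrite('pics/w10c.png',cv2.resize(im,None,fx=3.6,fy=3.6,interpolation=cv2.INTER_CUBIC))
"
```

```text
t 13.5 pos [0.5566 0.1652 0.0576] F [-4.95 -2.59  1.63] M [-0.336  0.736  0.133] w 0.494
shift cm [-0.145  0.188 -0.253] rot [-0.0051 -0.0585  0.001 ]
```

View pics/w10c.png

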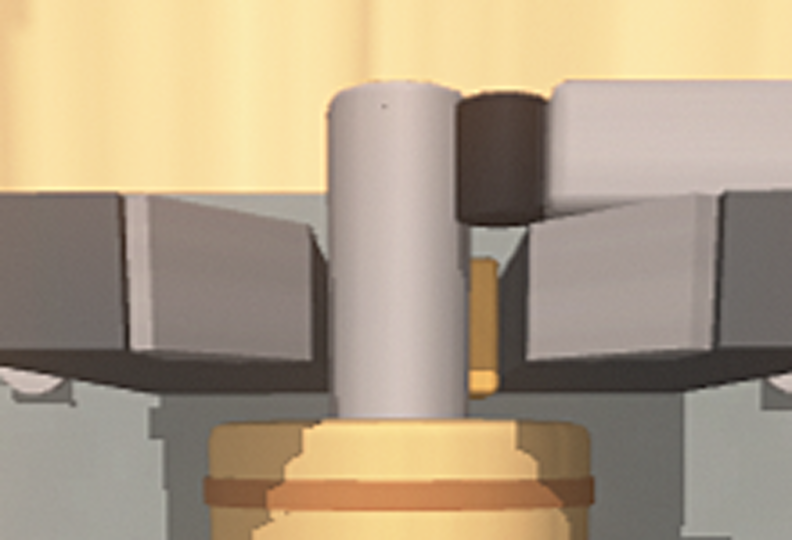

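Emit:
drive_tool(targets=[[0,0,0.05,0,0,0,-1],[0,0,0.1,0,0,0,-1],[0,0,0.1,0,0,0,-1]])

```text
time_s: 13.85
position: [0.5566, 0.1652, 0.057]
ee_rot: [[-0.029, 1.0, -0.007], [0.998, 0.029, 0.058], [0.058, -0.005, -0.998]]
contact_force: [-5.8, -4.2, 3.9]
gripper_width: 0.495
```

Emit:
drive_tool(targets=[[0,0,0.05,0,0,0,-1],[0,0,0.1,0,0,0,-1],[0,0,0.1,0,0,0,-1]])

```text
time_s: 14.15
position: [0.5566, 0.1652, 0.057]
ee_rot: [[-0.029, 1.0, -0.006], [0.998, 0.029, 0.058], [0.058, -0.005, -0.998]]
contact_force: [-6.9, -4.7, 9.9]
gripper_width: 0.492
```

```bash
python3 -c "
from h import *
import cv2
goal(.5585,.1637,.06,91.6)
im=viewer.read_camera('wrist');im=im[20:170,170:390,::-1];cv2.imwrite('pics/w11c.png',cv2.resize(im,None,fx=3.6,fy=3.6,interpolation=cv2.INTER_CUBIC))
cv2.imwrite('pics/side11c.png',cv2.resize(viewer.read_camera('side')[180:290,190:300,::-1],None,fx=5,fy=5,interpolation=cv2.INTER_CUBIC))
"
```

```text
t 14.15 pos [0.5566 0.1652 0.057 ] F [-6.86 -4.73  9.85] M [-0.463  1.085  0.143] w 0.492
shift cm [-0.135  0.185 -0.312] rot [-0.0048 -0.0584  0.001 ]
```

View pics/w11c.png

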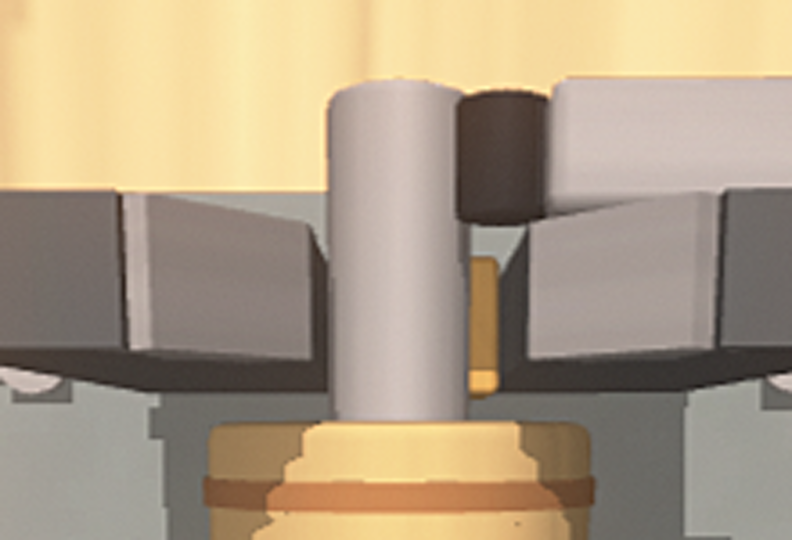

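View pics/side11c.png

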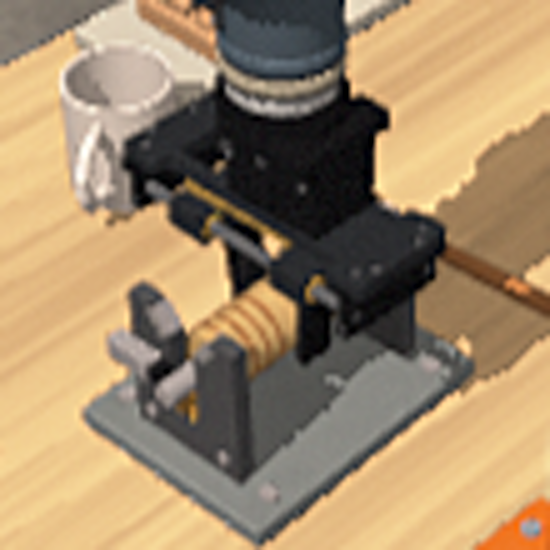

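Resistance rises steeply at TCP z = 0.057: the push is about 15 N and the tool is no longer moving. I'll check whether the roller is level before letting go.

```bash
python3 -c "
from h import *
import cv2
p=viewer.camera_params('wrist')
im=cv2.imread('pics/w11c.png')
th=np.linspace(0,2*np.pi,60)
best=None
for tilt,col in ((0,(0,255,0)),(-.06,(0,0,255))):
  a=np.radians(91.6);ax=np.array([np.cos(a),np.sin(a),tilt]);ax/=np.linalg.norm(ax);e1=np.array([np.sin(a),-np.cos(a),0]);e2=np.cross(ax,e1)
  c=np.array([.5566,.165,.0762])
  for k,r in ((.095,.008),(.06,.022),(.06,.008)):
    pts=[((proj('wrist',c+ax*k+r*(np.cos(t)*e1+np.sin(t)*e2),p)-[170,20]+.5)*3.6) for t in th]
    pts=np.array(pts);print(tilt,k,r,'u',pts[:,0].min().round(1),pts[:,0].max().round(1),'v',pts[:,1].min().round(1),pts[:,1].max().round(1))
    cv2.polylines(im,[pts.astype(int)],True,col,1)
cv2.imwrite('pics/ov.png',im)
"
```

```text
0 0.095 0.008 u 331.9 480.3 v 64.4 105.3
0 0.06 0.022 u 209.0 602.3 v 413.3 420.6
0 0.06 0.008 u 334.8 476.3 v 416.2 418.8
-0.06 0.095 0.008 u 334.9 477.4 v 77.0 123.6
-0.06 0.06 0.022 u 213.8 597.5 v 401.6 432.0
-0.06 0.06 0.008 u 336.6 474.7 v 413.3 424.2
```

View pics/ov.png

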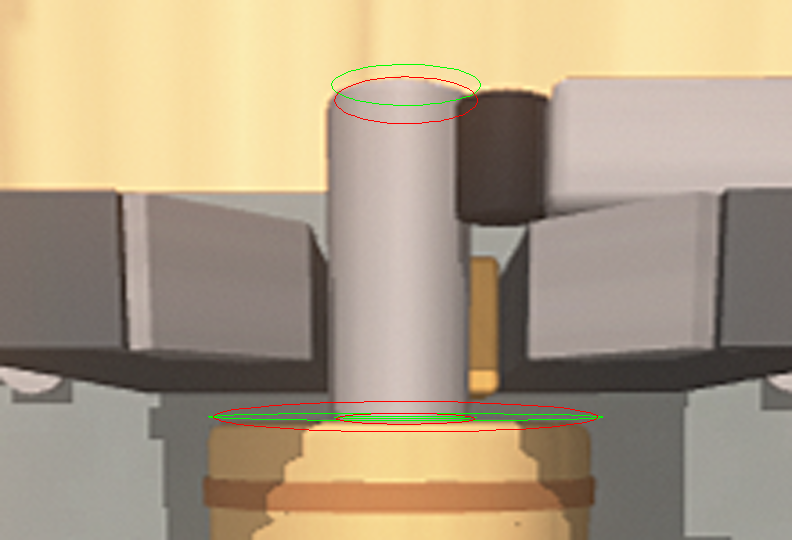

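Heights are consistent with both ends home: the catch met the axle at about 0.0925 m and it stopped at about 0.076 m. The image tilt estimate is ambiguous, so I'll press slightly more to confirm, then relax the push.

Emit:
drive_tool(targets=[[0,0,0.02,0,0,0,-1],[0,0,0.03,0,0,0,-1],[0,0,0.03,0,0,0,-1]])

```text
time_s: 14.55
position: [0.5566, 0.1652, 0.057]
ee_rot: [[-0.029, 1.0, -0.006], [0.998, 0.029, 0.058], [0.058, -0.005, -0.998]]
contact_force: [-7.2, -4.7, 12.3]
gripper_width: 0.495
```

```bash
python3 -c "
from h import *
for i in range(3): goal(.5585,.1637,.06,91.6); viewer.read_camera('top')
"
```

```text
t 14.55 pos [0.5566 0.1652 0.057 ] F [-7.22 -4.67 12.33] M [-0.438  1.144  0.074] w 0.495
shift cm [-0.135  0.183 -0.311] rot [-0.0047 -0.0584  0.001 ]
t 14.6 pos [0.5566 0.1652 0.057 ] F [-7.95 -5.09 12.21] M [-0.447  1.176  0.115] w 0.491
shift cm [-0.137  0.18  -0.312] rot [-0.0046 -0.0585  0.001 ]
t 14.65 pos [0.5566 0.1652 0.057 ] F [-6.5  -4.09 11.81] M [-0.434  1.21   0.093] w 0.496
shift cm [-0.135  0.181 -0.311] rot [-0.0046 -0.0584  0.001 ]
```

Push is about 17 N on a hard stop, so it is home. Now relieving the load and opening.

Emit:
drive_tool(targets=[[-0.05,-0.1,-0.1,0,0,0,-1],[-0.1,-0.2,-0.18,0,0,0,-1],[-0.1,-0.2,-0.18,0,0,0,-1]], force=20)

```text
time_s: 15.0
position: [0.5566, 0.1652, 0.057]
ee_rot: [[-0.028, 1.0, -0.002], [0.998, 0.028, 0.06], [0.06, -0.001, -0.998]]
contact_force: [-2.7, 0.9, -2.0]
gripper_width: 0.497
```

Emit:
drive_tool(targets=[[0,0,0,0,0,0,-0.05],[0,0,0,0,0,0,0.1],[0,0,0,0,0,0,0.3],[0,0,0,0,0,0,0.5],[0,0,0,0,0,0,0.7],[0,0,0,0,0,0,0.7],[0,0,0,0,0,0,0.7]])

```text
time_s: 15.7
position: [0.5564, 0.165, 0.0572]
ee_rot: [[-0.028, 1.0, -0.003], [0.998, 0.028, 0.06], [0.06, -0.001, -0.998]]
contact_force: [1.1, -0.0, -0.1]
gripper_width: 0.834
```

```bash
python3 -c "
from h import *
import cv2
goal(.5585,.1637,.06,91.6)
im=viewer.read_camera('wrist');im=im[20:170,170:390,::-1];cv2.imwrite('pics/w12c.png',cv2.resize(im,None,fx=3.6,fy=3.6,interpolation=cv2.INTER_CUBIC))
"
```

```text
t 15.7 pos [0.5564 0.165  0.0572] F [ 1.11 -0.02 -0.1 ] M [-0.032 -0.056 -0.012] w 0.834
shift cm [-0.117  0.202 -0.285] rot [-0.0012 -0.0598 -0.    ]
```

View pics/w12c.png

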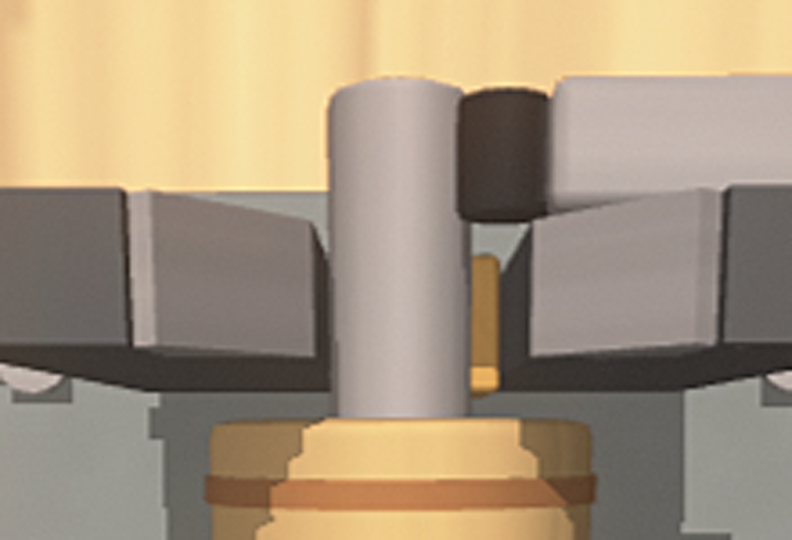

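Let go and the roller stayed put. I'll open fully, retreat straight up and level the tool, then move back along +x/−y so the cameras can see.

Emit:
drive_tool(targets=[[0,0,-1,0,0,0,1],[0,0,-3,0,0,0,1],[0,0,-5,0,0,0,1],[0,0,-8,0,-0.03,0,1],[0,0,-12,0,-0.06,0,1],[0,0,-16,0,-0.06,0,1],[0,0,-16,0,-0.06,0,1]])

```text
time_s: 16.45
position: [0.5608, 0.1559, 0.2236]
ee_rot: [[-0.028, 1.0, 0.012], [1.0, 0.028, 0.001], [0.0, 0.012, -1.0]]
contact_force: [1.2, -0.1, 0.6]
gripper_width: 1.0
```

Emit:
drive_tool(targets=[[-5,0,0,0,0,0,1],[-10,0,0,0,0,0,1],[-15,0,0,0,0,0,1],[-20,0,0,0,0,0,1],[-25,0,0,0,0,0,1],[-28,0,0,0,0,0,1],[-28,0,0,0,0,0,1],[-28,0,0,0,0,0,1]])

```text
time_s: 17.25
position: [0.5639, -0.1247, 0.2165]
ee_rot: [[-0.026, 1.0, -0.003], [1.0, 0.026, 0.001], [0.001, -0.003, -1.0]]
contact_force: [-1.0, 0.1, -0.3]
gripper_width: 1.003
```

```bash
python3 -c "
from h import *
import cv2
goal(.5585,.1637,.06,91.6)
for n in ('wrist','side','top'):
  im=viewer.read_camera(n);cv2.imwrite('pics/%s13.png'%n,im[:,:,::-1])
  if n=='side':cv2.imwrite('pics/side13c.png',cv2.resize(im[190:290,200:300,::-1],None,fx=6,fy=6,interpolation=cv2.INTER_CUBIC))
  if n=='top':cv2.imwrite('pics/top13c.png',cv2.resize(im[165:250,160:270,::-1],None,fx=7,fy=7,interpolation=cv2.INTER_CUBIC))
"
```

```text
t 17.25 pos [ 0.5639 -0.1247  0.2165] F [-1.01  0.15 -0.31] M [ 0.066 -0.079  0.036] w 1.003
shift cm [28.834  0.244 15.679] rot [-0.0027 -0.0009 -0.002 ]
```

View pics/side13c.png

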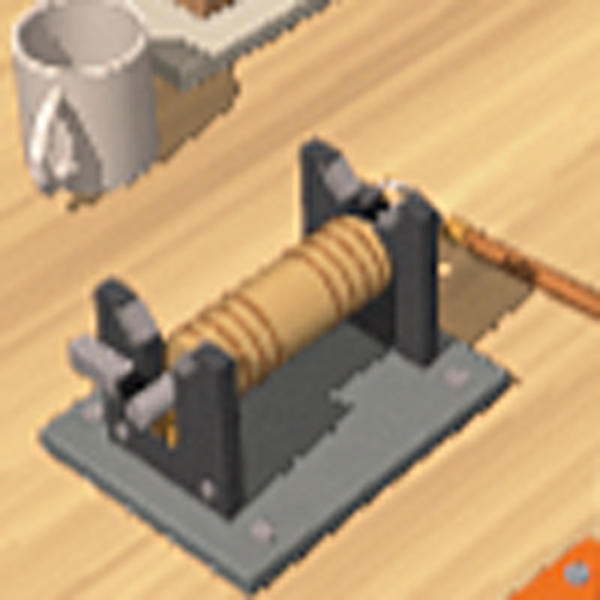

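View pics/top13c.png

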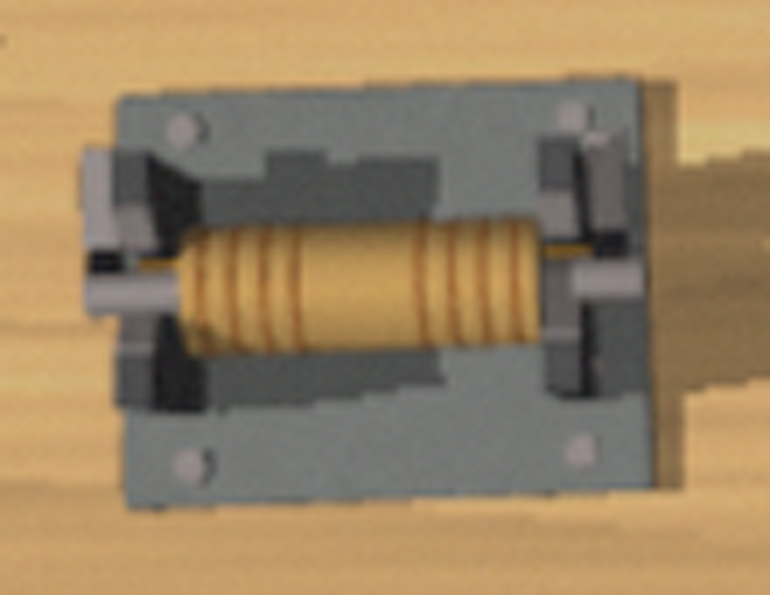

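View pics/wrist13.png

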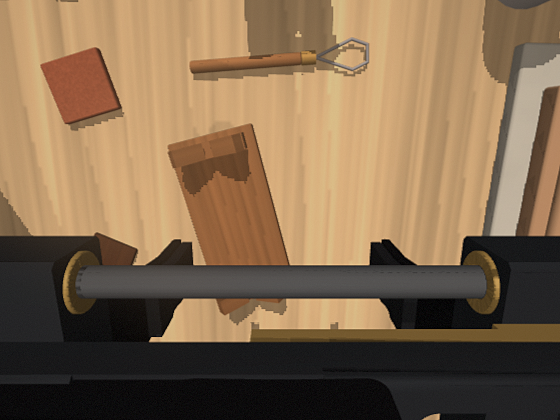

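The roller lies in both slots. I'll check level and height by fitting a model overlay in the side view.

```bash
python3 -c "
from h import *
import cv2
from scipy.spatial import ConvexHull
im0=cv2.imread('pics/side13.png').astype(float)
b,g,r=im0[...,0],im0[...,1],im0[...,2]
def cyl(c,ax,h,rad,n='side'):
  e1=np.cross(ax,[0,0,1]);e1/=np.linalg.norm(e1);e2=np.cross(ax,e1)
  return np.array([proj(n,c+s*h*ax+rad*(np.cos(t)*e1+np.sin(t)*e2)) for s in(-1,1) for t in np.linspace(0,6.28,40)])
a=np.radians(91.6)
out=[]
for z,tilt in ((.077,0),(.082,.07),(.077,0.02)):
  ax=np.array([np.cos(a),np.sin(a),-tilt]);ax/=np.linalg.norm(ax)
  c=np.array([.558,.164,z])
  I=cv2.resize(im0[190:290,200:300].astype(np.uint8),None,fx=6,fy=6,interpolation=cv2.INTER_CUBIC)
  for h,rad in((.06,.022),(.095,.008)):
    q=(cyl(c,ax,h,rad)-[200,190]+.5)*6
    hull=cv2.convexHull(q.astype(np.int32)); cv2.polylines(I,[hull],True,(0,255,0),1)
  out.append(I[100:460,60:460])
cv2.imwrite('pics/ov13.png',np.hstack(out)[:, :800]); cv2.imwrite('pics/ov13b.png',out[2])
"
```

```text
(no output)
```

View pics/ov13.png

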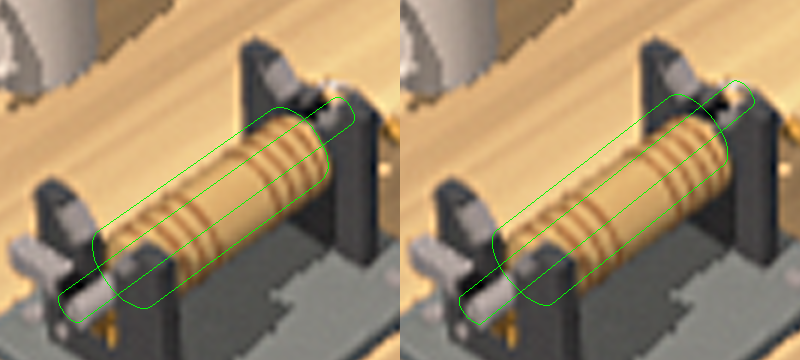

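The level outline runs parallel to the barrel, with a constant offset from calibration. In the top view both catch noses are back at their original rows (about 203.9 and 201.7), so both are latched. One wrist close-up of the −y end will confirm it.

Emit:
drive_tool(targets=[[4,0,0,0,0,0,1],[8,0,0,0,0,0,1],[11,0,0,0,0,0,1],[13,0,0,0,0,0,1],[13,0,0,0,0,0,1],[13,0,0,0,0,0,1],[13,0,0,0,0,0,1]])

```text
time_s: 18.1
position: [0.5611, 0.0053, 0.2169]
ee_rot: [[-0.028, 1.0, -0.001], [1.0, 0.028, -0.001], [-0.001, -0.001, -1.0]]
contact_force: [0.7, 0.1, -0.5]
gripper_width: 1.002
```

```bash
python3 -c "
from h import *
import cv2
p=viewer.camera_params('wrist')
im=viewer.read_camera('wrist')[:,:,::-1].copy();cv2.imwrite('pics/w14r.png',im)
goal(.5585,.1637,.06,91.6)
def cyl(c,ax,h,rad):
  e1=np.cross(ax,[0,0,1]);e1/=np.linalg.norm(e1);e2=np.cross(ax,e1)
  return [np.array([proj('wrist',c+s*h*ax+rad*(np.cos(t)*e1+np.sin(t)*e2),p) for t in np.linspace(0,6.28,40)]) for s in(-1,1)]
a=np.radians(91.6);ax=np.array([np.cos(a),np.sin(a),0])
for h,r in((.06,.022),(.095,.008)):
  A,B=cyl(np.array([.558,.164,.077]),ax,h,r); print(h,np.ptp(A[:,0]).round(1),np.ptp(B[:,0]).round(1),A.mean(0),B.mean(0))
cv2.imwrite('pics/w14.png',cv2.resize(im[0:240,160:400],None,fx=2.5,fy=2.5,interpolation=cv2.INTER_CUBIC))
"
```

```text
t 18.15 pos [0.5611 0.0049 0.2169] F [0.26 0.3  0.4 ] M [-0.032 -0.106  0.027] w 0.999
shift cm [15.887  0.199 15.68 ] rot [-0.0014  0.0006 -0.0003]
0.06 54.4 60.8 [284.4277367  79.4816265] [284.87729072 -96.61695113]
0.095 19.2 22.8 [283.89594116 124.10145619] [ 284.52822267 -155.1273536 ]
```

View pics/w14.png

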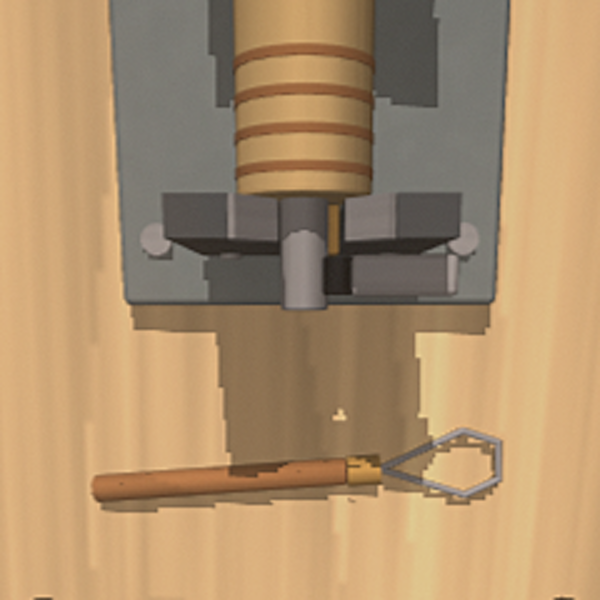

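```bash
python3 -c "
from h import *
import cv2
im=cv2.imread('pics/w14r.png')
cv2.imwrite('pics/w14z.png',cv2.resize(im[60:135,220:350],None,fx=6,fy=6,interpolation=cv2.INTER_CUBIC))
p=viewer.camera_params('wrist')
for z in (.073,.077,.085,.09):
  a=np.radians(91.6);ax=np.array([np.cos(a),np.sin(a),0])
  c=np.array([.558,.164,z])-.095*ax
  q=np.array([proj('wrist',c+.008*np.array([np.cos(t),0,np.sin(t)]),p) for t in np.linspace(0,6.28,60)]);print(z,q.min(0),q.max(0))
"
```

```text
0.073 [274.08617436 123.34199956] [293.02019469 123.90346336]
0.077 [273.98430534 123.38278051] [293.16884754 123.95234683]
0.085 [273.77225177 123.46764294] [293.47826675 124.05413149]
0.09 [273.63375681 123.52304699] [293.6803372  124.12062837]
```

View pics/w14z.png

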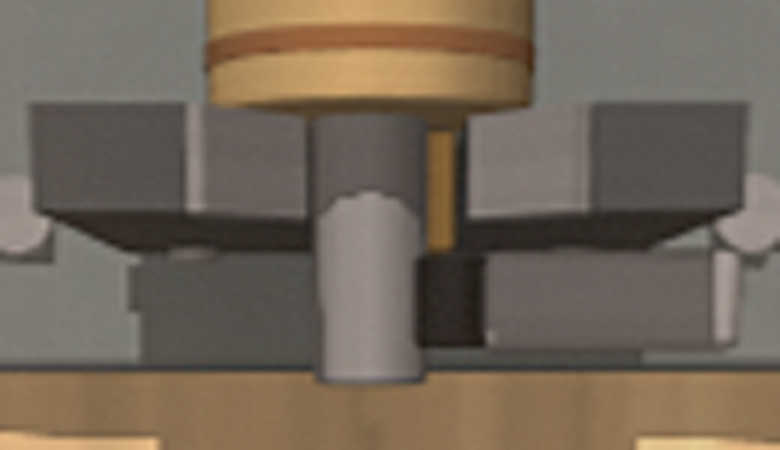

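The nose overlaps the axle's edge from above at the −y end too, so it is latched. One numeric level check from the side picture.

```bash
python3 - <<'E'
from h import *
import cv2
im=cv2.imread('pics/side13.png')
print(viewer.camera_params('side')['cx'])
a=np.radians(91.6)
lab=cv2.cvtColor(im,cv2.COLOR_BGR2LAB).astype(np.float32)
lab=cv2.GaussianBlur(lab,(0,0),.7)
G=np.sqrt(sum(cv2.Sobel(lab[...,k],cv2.CV_32F,1,0)**2+cv2.Sobel(lab[...,k],cv2.CV_32F,0,1)**2 for k in range(3)))
def edges(tilt,yaw):
  a=np.radians(yaw);ax=np.array([np.cos(a),np.sin(a),-tilt]);ax/=np.linalg.norm(ax)
  c=np.array([.558,.164,.077]);e1=np.cross(ax,[0,0,1]);e1/=np.linalg.norm(e1);e2=np.cross(ax,e1)
  P=[]
  C=-np.array(viewer.camera_params('side')['R']).T@viewer.camera_params('side')['t']
  v=C-c; v-=ax*(v@ax); d=np.linalg.norm(v); v/=d; w=np.cross(ax,v); b=np.arccos(.022/d)
  s=np.linspace(-.045,.045,60)
  up,lo=[np.array([proj('side',c+t*ax+.022*(np.cos(b)*v+sg*np.sin(b)*w)) for t in s]) for sg in(1,-1)]
  return np.vstack([up,lo[20:]]) if up[:,1].mean()<lo[:,1].mean() else np.vstack([lo,up[20:]])
for yaw in (91.2,91.6,92):
 for tilt in np.arange(-.06,.061,.015):
  q=edges(tilt,yaw);best=max(((cv2.remap(G,(q[:,0]+du).astype(np.float32),(q[:,1]+dv).astype(np.float32),1).mean(),du,dv) for du in np.arange(-1,4,.25) for dv in np.arange(-2,5,.25)))
  print(yaw,round(tilt,3),best)
E
```

```text
284.6752790354364
91.2 -0.06 (np.float32(162.48311), np.float64(3.75), np.float64(-1.5))
91.2 -0.045 (np.float32(162.76617), np.float64(3.75), np.float64(-1.5))
91.2 -0.03 (np.float32(162.80327), np.float64(3.75), np.float64(-1.5))
91.2 -0.015 (np.float32(162.52681), np.float64(3.75), np.float64(-1.5))
91.2 0.0 (np.float32(161.56537), np.float64(3.75), np.float64(-1.5))
91.2 0.015 (np.float32(160.33958), np.float64(3.75), np.float64(-1.5))
91.2 0.03 (np.float32(158.73701), np.float64(3.75), np.float64(-1.5))
91.2 0.045 (np.float32(156.68898), np.float64(3.75), np.float64(-1.5))
91.2 0.06 (np.float32(154.75829), np.float64(3.25), np.float64(-1.25))
91.6 -0.06 (np.float32(162.59161), np.float64(3.75), np.float64(-1.5))
91.6 -0.045 (np.float32(162.96155), np.float64(3.75), np.float64(-1.5))
91.6 -0.03 (np.float32(162.48576), np.float64(3.75), np.float64(-1.5))
91.6 -0.015 (np.float32(162.09834), np.float64(3.75), np.float64(-1.5))
91.6 0.0 (np.float32(160.74011), np.float64(3.75), np.float64(-1.5))
91.6 0.015 (np.float32(159.38684), np.float64(3.75), np.float64(-1.5))
91.6 0.03 (np.floa
[... 209 characters left out ...]
t32(162.75177), np.float64(3.75), np.float64(-1.5))
92 -0.045 (np.float32(162.86438), np.float64(3.75), np.float64(-1.5))
92 -0.03 (np.float32(162.30573), np.float64(3.75), np.float64(-1.5))
92 -0.015 (np.float32(161.55913), np.float64(3.75), np.float64(-1.5))
92 0.0 (np.float32(160.06206), np.float64(3.75), np.float64(-1.5))
92 0.015 (np.float32(158.52757), np.float64(3.75), np.float64(-1.5))Traceback (most recent call last):
  File "<stdin>", line 20, in <module>
  File "<stdin>", line 16, in edges
  File "h.py", line 8, in proj
    p=p or viewer.camera_params(n); f=210/np.tan(np.radians(p['vfov'])/2)
           ~~~~~~~~~~~~~~~~~~~~^^^
ValueError: time passes only in moves, steps and waits
```

The edge fit is not discriminating: the response is flat and the offset is at its bound. I'll gauge level by touch instead, with shut fingers lightly on the barrel top near each end.

Emit:
drive_tool(targets=[[4,0,0,0,0,0,-1],[8,0,0,0,0,0,-1],[11.4,0,0,0,0,0,-1],[11.4,0,2,0,0,0,-1],[11.4,0,5,0,0,0,-1],[11.4,0,8,0,0,0,-1],[11.4,0,10,0,0,0,-1],[11.4,0,10.3,0,0,0,-1]])

```text
time_s: 18.95
position: [0.5559, 0.1184, 0.1112]
ee_rot: [[-0.027, 1.0, -0.007], [1.0, 0.027, -0.0], [-0.0, -0.007, -1.0]]
contact_force: [-0.0, -0.8, 0.4]
gripper_width: 0.353
```

Emit:
drive_tool(targets=[[0,-0.3,0,0,0,0,-1],[0,-0.3,0,0,0,0,-1],[0,-0.3,0,0,0,0,-1]])

```text
time_s: 19.25
position: [0.5556, 0.1192, 0.1152]
ee_rot: [[-0.028, 1.0, 0.001], [1.0, 0.028, -0.0], [-0.0, 0.001, -1.0]]
contact_force: [-0.3, 0.1, 0.5]
gripper_width: 0.082
```

Emit:
drive_tool(targets=[[0,0.2,0.2,0,0,0,-1],[0,0.2,0.5,0,0,0,-1],[0,0.2,0.9,0,0,0,-1],[0,0.2,1.2,0,0,0,-1],[0,0.2,1.4,0,0,0,-1],[0,0.2,1.5,0,0,0,-1],[0,0.2,1.5,0,0,0,-1]])

```text
time_s: 19.95
position: [0.5564, 0.1194, 0.0986]
ee_rot: [[-0.028, 1.0, -0.002], [1.0, 0.028, -0.0], [-0.0, -0.002, -1.0]]
contact_force: [0.0, 0.2, -0.6]
gripper_width: 0.001
```

Emit:
drive_tool(targets=[[0,0,0.1,0,0,0,-1],[0,0,0.15,0,0,0,-1],[0,0,0.2,0,0,0,-1],[0,0,0.2,0,0,0,-1]])

```text
time_s: 20.35
position: [0.5569, 0.1194, 0.0975]
ee_rot: [[-0.028, 1.0, -0.001], [1.0, 0.028, -0.0], [-0.0, -0.001, -1.0]]
contact_force: [-2.1, 0.1, 4.6]
gripper_width: 0.001
```

Emit:
drive_tool(targets=[[0,0,0.05,0,0,0,-1],[0,0,0.08,0,0,0,-1],[0,0,0.08,0,0,0,-1]])

```text
time_s: 20.65
position: [0.557, 0.1194, 0.0974]
ee_rot: [[-0.028, 1.0, -0.0], [1.0, 0.028, -0.0], [-0.0, -0.0, -1.0]]
contact_force: [-1.8, -0.6, 8.2]
gripper_width: 0.007
```

```bash
python3 -c "
from h import *
goal(.5555,.209,.115,91.6)"
```

```text
t 20.65 pos [0.557  0.1194 0.0974] F [-1.79 -0.6   8.21] M [-0.049  0.252  0.019] w 0.007
shift cm [ 8.959  0.099 -1.762] rot [-0.0002  0.0003  0.0002]
```

The −y end is stiff at 0.0974 m under 8 N. Now the +y end.

Emit:
drive_tool(targets=[[0,0,-1.0,0,0,0,-1],[0,0,-1.8,0,0,0,-1],[4,-0.05,-1.8,0,0,0,-1],[7,-0.05,-1.8,0,0,0,-1],[9,-0.1,-1.8,0,0,0,-1],[9,-0.1,-1.8,0,0,0,-1],[9,-0.1,-1.8,0,0,0,-1]])

```text
time_s: 21.35
position: [0.553, 0.2094, 0.1141]
ee_rot: [[-0.029, 1.0, -0.001], [1.0, 0.029, -0.001], [-0.001, -0.001, -1.0]]
contact_force: [-0.5, 0.3, 1.0]
gripper_width: 0.008
```

Emit:
drive_tool(targets=[[0,0,0.4,0,0,0,-1],[0,0,0.8,0,0,0,-1],[0,0,1.2,0,0,0,-1],[0,0,1.5,0,0,0,-1],[0,0,1.6,0,0,0,-1],[0,0,1.6,0,0,0,-1]])

```text
time_s: 21.95
position: [0.553, 0.2091, 0.0978]
ee_rot: [[-0.028, 1.0, -0.002], [1.0, 0.028, -0.0], [-0.0, -0.002, -1.0]]
contact_force: [0.2, -0.3, -0.4]
gripper_width: 0.005
```

Emit:
drive_tool(targets=[[0,0.1,0.1,0,0,0,-1],[0,0.1,0.2,0,0,0,-1],[0,0.1,0.2,0,0,0,-1]])

```text
time_s: 22.25
position: [0.5542, 0.2094, 0.0974]
ee_rot: [[-0.028, 1.0, -0.001], [1.0, 0.028, -0.0], [-0.0, -0.001, -1.0]]
contact_force: [-2.5, -1.9, 7.4]
gripper_width: 0.008
```

Emit:
drive_tool(targets=[[0,0,0.05,0,0,0,-1],[0,0,0.08,0,0,0,-1],[0,0,0.08,0,0,0,-1]])

```text
time_s: 22.55
position: [0.5544, 0.2094, 0.0973]
ee_rot: [[-0.028, 1.0, -0.0], [1.0, 0.028, -0.0], [-0.0, -0.0, -1.0]]
contact_force: [-2.8, -1.4, 11.6]
gripper_width: 0.002
```

Both ends are stiff at 0.0974 and 0.0973 m, so the roller is level to about 1 mrad with the axis near 0.0755 m. Retreating and handing in.

Emit:
drive_tool(targets=[[0,0,-0.5,0,0,0,-1],[0,0,-2,0,0,0,-1],[0,0,-5,0,0,0,-1],[0,0,-9,0,0,0,-1],[0,0,-12,0,0,0,-1],[0,0,-12,0,0,0,-1],[0,0,-12,0,0,0,-1]])

```text
time_s: 23.25
position: [0.5544, 0.2095, 0.2158]
ee_rot: [[-0.028, 1.0, -0.0], [1.0, 0.028, 0.0], [0.0, -0.0, -1.0]]
contact_force: [0.3, 0.2, 0.0]
gripper_width: 0.008
```

```bash
python3 -c "
from h import *
import cv2
goal(.5555,.209,.115,91.6)
cv2.imwrite('pics/side15.png',viewer.read_camera('side')[:,:,::-1])
print(order.job_done())"
```

```text
t 23.25 pos [0.5544 0.2095 0.2158] F [0.33 0.21 0.02] M [-0.039 -0.062 -0.011] w 0.008
shift cm [-0.056  0.105 10.075] rot [-0.0001 -0.0001  0.0002]
the job is handed in; nothing more can be done
None
```

View pics/side15.png

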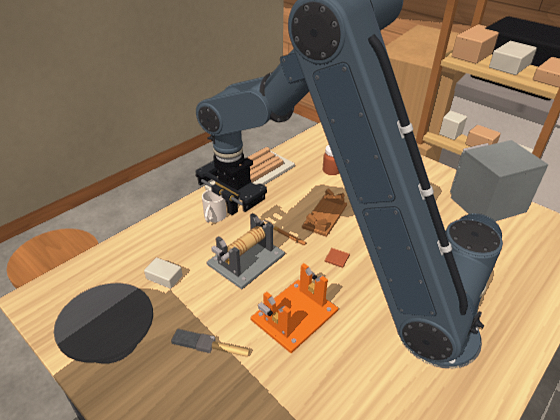

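The roller is in the grey stand, past both catches and let go. The job was handed in at about 23 s.

- **Placing:** I lifted the roller off its cradle and lowered it into the two slots. The +y catch snapped in first. I tilted the tool and pressed the −y end past its stiffer catch until it met a hard stop at about 17 N of push.
- **Level and height:** After letting go I touched the barrel top near each end with shut fingers, at 8–12 N. Both ends were stiff at 97.4 mm and 97.3 mm, so the roller is level and its axis is near 75.5 mm.
- **Catches:** In the pictures both catch noses are back over the axle.
- **Clear of the work:** The last force reading was about 0 N with the tool 0.1 m above the roller. The bystanders and the orange stand look undisturbed in the last side view; I did not measure their positions.
- **Checks that failed or disagreed:** Estimating tilt from the pictures was inconclusive. The side-view edge fit was flat and its script stopped with an error, and the overlays were off by a few millimetres. I relied on touch for level instead.

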